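# Lift the wet lacquered ring with the tongs

### The job

The red ring on the drying rack is freshly lacquered, so use the bamboo tongs: take them out of their stand by the two black rubber grips, put one leg down through the hole of the red ring and the other just outside it, and squeeze so that the tongs pinch the ring's wall. Lift the ring about 10 cm or more off the rack and finish while still holding it up, still and pinched in the tongs; nothing is put down at the end. Never touch the red ring with the gripper, and leave the other two rings and everything else on the table where they are.

Things in the scene. Friction and masses are not known exactly. Their poses are not given: they have to be found in the camera images.
- tongs_grip (a point): Bamboo spring tongs standing tips down in the stand: the point half-way between their two black rubber grips (cylinders 12 across, 24 long along x), 100 above the leg tips and 46 below the top. z up along the tongs, y the line along which the legs close. 47 over the grips when open, 40 when pinching a 10 mm wall; carried at 44.5 the legs stay open
- tongs: The tongs, with their +y leg; origin between the leg tips, at tip height (as open). Hinge pin (along x) 139 above the tips, 14 across. A spring opens the legs with about 4 N at the grips, 6 N when pinching. Both legs swing equally; the tip gap is 34 open and shrinks 3.5 mm per mm of squeeze at the grips. 85 g, centre of mass about 25 below the grips
- tongs_leg: The -y leg of the tongs, 12 wide (x), 7 thick, like the +y leg; origin on the hinge axis at the top
- tip_a (a point): middle of the end face of the +y leg of the tongs (end face 12 x 7, its flat inner pinching face is 30 high)
- tip_b (a point): middle of the end face of the -y leg of the tongs, alike
- stand: Brown wooden tongs stand, fixed, 75 x 95 (y) foot, block 43 x 82 and 50 high; origin under its centre. From above it has one slot 15 (x) by 52 (y), 40 deep, in which both legs stand on a floor 10 above the table: lift the tongs straight up by more than 40 to free them
- rack: Drying rack, fixed: board 90 (x) x 290 (y) x 8, origin under its centre, with two rails along y, tops 32 above the table, 8 wide, with a clear gap of 24 between them. The rings lie across both rails, 88 apart along the middle line x = 0; tongs turned in line with the rails (tongs y along rack y) can pass their legs down between the rails
- red_ring_mid (a point): Centre of the red ring, half-way up (40 above the table): outside 46 across, hole 26 across (wall 10), 16 high, about 30 g; lies flat, hole upright (own z), centre of the hole = this point
- red_ring: The red ring; origin at the centre of its underside
- brown_ring: dark brown ring, same size, on the rack; leave it
- pale_ring: pale wood ring, same size, on the rack; leave it
- mallet: wooden mallet lying on the table, head 65 x 110 x 55, handle 220 long; leave it
- oil_jar: closed amber jar, 68 across, 85 high; leave it
- carved_ball: turned pale wooden ball, 72 across, 68 high; leave it
- chisel: wood chisel with a black handle lying on the table, about 215 long; leave it
- sanding_block: cork sanding block 100 x 60 x 32; leave it
- pencil_cup: blue open cup, 76 across, 95 high; leave it
Not all that is in view belongs to the job. What is shaped like the stand but yellow is not meant.

How it is judged:
By the outcome, as a careful person would: the job done as asked, in the order asked, and still so for the second after the job is handed in, while the arm keeps its last pose, push and grip.
It also fails if it takes over 38 s, if anything falls off the work surface, if the arm or the gripper's body presses on something with over 40 N, if the wrist force passes 120 N, or if a joint passes its speed limit or range.

### The arm

A 7-joint arm with a two-finger parallel gripper is mounted at the origin on the work surface. World frame = base frame: x ahead of the robot, y to its left, z up, the work surface at z = 0. Lengths are in m, angles in degrees, forces in N, time in s.
With the tool pointing down it reaches from about 0.35 to 0.775 m from the base axis. Payload 3.1 kg.
Tool frame: the origin (TCP) lies on the centre line of the jaws, within the pads' length; the fingertips stand 17 mm ahead of it and the grasp point (between the pads) lies 2 mm behind it (robot.tip_reach is the distance from the TCP to the fingertips, in m); z points along the fingers, y is the direction in which the jaws open and shut (so a half turn about z gives the same grasp; the last joint's range is limited). The gripper opens to 85 mm and grips with 20 to 120 N. Pads are 22 mm wide; open, the fingers measure 114 mm over their backs; the gripper's body (76 mm by 85 mm) begins 54 mm behind the grasp point. The pads swing forward as they close: fully open they stand 13 mm farther back than shut.
Start: joints at [68.256, 17.813, 0.802, 86.603, -0.252, 75.585, -1.558], TCP at [0.182, -0.519, 0.248] pointing down, gripper open.
Joint ranges: [-154.91, 154.91], [-16.99, 109.72], [-72.82, 74.43], [7.12, 147.25], [-82.49, 262.49], [11.32, 116.49], [-174.64, 174.64]. Speed limits (degrees/s): [159.86, 159.86, 180, 180, 180, 180, 180].

### API

Orientations are given as [roll, pitch, yaw] about the fixed x, y, z axes, in that order (R = Rz(yaw) Ry(pitch) Rx(roll)).
In Python, from station import robot, fingers, vision, workorder, recognise gives the robot as it stands. Calls block until the motion is done:
- robot.move_to(position, orientation): joint-space move of the TCP to a pose.
- robot.line_to(position, orientation=None, velocity=0.15, f_stop=None): straight line of the TCP; orientation=None keeps the orientation; velocity is the mean speed in m/s. With f_stop (N) it stops when the force on the tool has changed by that much, and returns True; else False.
- robot.move_j(angles): joint-space move.
- fingers.gripper_to(opening, force=None): opening from 0.0 (shut) to 1.0 (fully open); force is the grip in N (None keeps the last); returns when the fingers have stopped.
- robot.pause(seconds).
- robot.inverse_kinematics(position, orientation): joint angles nearest the present ones, or None.
- vision.grab_frame(name): name is "scene" or "top" or "wrist"; returns the picture (480x640x3 uint8, red, green, blue); there is no depth.
- vision.calibration(name): a dict with "mtx" (3x3 intrinsics, pixels), "extrinsics" (4x4, takes a point from world to camera coordinates); the wrist camera has in their place "T_tool_cam" (4x4, takes a point from camera to tool coordinates, whose origin is the TCP and whose axes are the flange's). Camera axes: x right, y up, looking along -z (the intrinsics and any distortion apply to the point x, -y, -z); pixel columns grow to the right and rows downward; lengths in m; the calibration is good to about 2 mm. A picture is of the moment at which its call begins: read the wrist's pose just before it. calibration takes no time and is no camera call.
A pose or a line that the arm cannot do raises robot.PlanningError and nothing moves.
- workorder.close_job(): hands the job in, once; it reports no verdict.
Trained networks look in the newest picture that a camera, given by its name, has taken for a name from the list of things; names that differ only in an ending like _2 or _b are one class to them, and where a whole thing is asked for, a point or a joint stands for the part that bears it (a point fixed in the world has none). Each returns a list of dicts, best first, with "p" (0 to 1); they miss things now and then, are a little off and sometimes report something else, mostly with a low value. They report only what shows in the picture. A call takes as long as a camera call. They do not tell look-alikes from the thing itself.
- recognise(label, camera): "rect" ([centre column, centre row, width, height] in pixels, round what is visible of it).
Readings, each from a call of its own:
- robot.current_time_s(): time.
- robot.current_joint_positions(): joint angles.
- robot.current_dq(): joint speeds.
- robot.current_joint_torque(): joint torques, N m.
- robot.current_tool_pos(): TCP position.
- robot.current_eef_rot(): TCP orientation.
- robot.current_contact_force(): force on the tool from outside, world axes, zero at the start.
- robot.current_torque(): the same for the moment, N m.
- robot.current_finger_gap(): opening from 0.0 (shut) to 1.0 (fully open).
Only numpy, scipy, OpenCV 4.12 (cv2) and the standard library are available. Lean on these libraries where they do the work, as an engineer would, in place of code of your own. Each camera call takes 0.05 s, during which the arm holds its last target.

## Working session

There is one attempt and no reset: what is moved stays moved. The work goes in short steps, each a Python script; the robot and the scene stay as the last script left them, time stands still between calls to the robot, and variables do not carry over. Pictures are saved under pics/ and viewed, and the job is handed in when it is done.

```bash
ls; mkdir -p pics; python3 - <<'E'
from station import robot, fingers, vision, workorder, recognise
import cv2
for n in ("scene","top"):
    im=vision.grab_frame(n); cv2.imwrite(f"pics/{n}0.png",im[:,:,::-1])
    c=vision.calibration(n); print(n,c)
    for l in ("tongs","tongs_grip","stand","rack","red_ring","brown_ring","pale_ring","mallet"):
        print(l,[(round(d["p"],2),[round(float(v),1) for v in d["rect"]]) for d in recognise(l,n)])
print(vision.calibration("wrist"))
print(robot.current_time_s(),robot.current_tool_pos(),robot.current_eef_rot(),robot.current_finger_gap())
E
```

```text
pics
scene {'mtx': array([[536.95703346,   0.        , 316.2608502 ],
       [  0.        , 536.95703346, 238.08272578],
       [  0.        ,   0.        ,   1.        ]]), 'extrinsics': array([[-0.12850868,  0.99163104, -0.01238556,  0.05326199],
       [-0.663067  , -0.07662854,  0.74462757,  0.27920652],
       [ 0.73744673,  0.10390356,  0.66736525, -1.72437124],
       [ 0.        ,  0.        ,  0.        ,  1.        ]])}
tongs [(0.9, [428.2, 227.2, 30.9, 41.5])]
tongs_grip [(0.74, [431.2, 229.4, 22.9, 39.0])]
stand [(0.86, [425.1, 256.4, 47.4, 34.7]), (0.84, [412.6, 207.8, 40.0, 33.3]), (0.65, [369.9, 235.1, 39.6, 32.6])]
rack [(0.68, [264.4, 264.7, 120.1, 45.0]), (0.63, [262.8, 253.1, 21.7, 13.9])]
red_ring [(0.69, [232.5, 246.2, 17.2, 15.7]), (0.46, [251.8, 335.4, 53.1, 114.9])]
brown_ring [(0.73, [264.0, 252.2, 21.4, 15.4])]
pale_ring [(0.69, [298.1, 261.4, 23.0, 18.5])]
mallet [(0.71, [249.2, 336.1, 51.2, 119.1])]
top {'mtx': array([[474.64092453,   0.        , 318.91860434],
       [  0.        , 474.64092453, 235.83887014],
       [  0.        ,   0.        ,   1.     
[... 840 characters left out ...]
 [329.5, 234.2, 14.8, 11.0])]
mallet [(0.95, [358.0, 162.4, 43.0, 94.7])]
{'mtx': array([[374.51804958,   0.        , 326.80240338],
       [  0.        , 374.51804958, 232.59897032],
       [  0.        ,   0.        ,   1.        ]]), 'T_tool_cam': array([[ 3.12448301e-04,  9.60986143e-01,  2.76596341e-01,
         7.10818446e-02],
       [ 9.99999407e-01, -5.88855948e-04,  9.16260461e-04,
         3.19652365e-04],
       [ 1.04338901e-03,  2.76595891e-01, -9.60985757e-01,
        -1.26539933e-01],
       [ 0.00000000e+00,  0.00000000e+00,  0.00000000e+00,
         1.00000000e+00]])}
0.9 [ 0.18230528 -0.51892709  0.24834032] [1.79996428e+02 5.81029695e-04 1.93590487e+01] 0.9991433655235826
```

View pictures.

View pics/scene0.png

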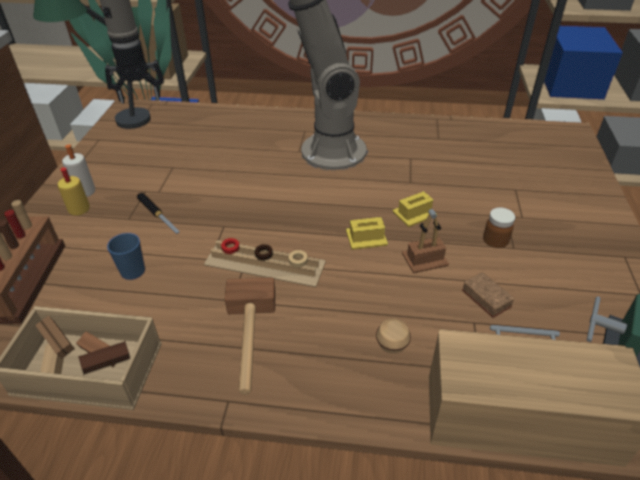

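View pics/top0.png

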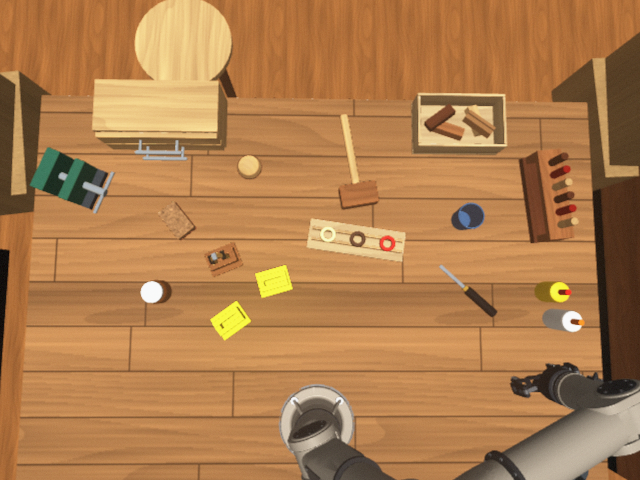

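```bash
python3 - <<'E'
import cv2
a=cv2.imread("pics/scene0.png")[180:290,200:460]; cv2.imwrite("pics/c1.png",cv2.resize(a,None,fx=3,fy=3,interpolation=2))
a=cv2.imread("pics/top0.png")[190:350,180:440]; cv2.imwrite("pics/c2.png",cv2.resize(a,None,fx=3,fy=3,interpolation=2))
E
```

```text
(no output)
```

View pics/c1.png

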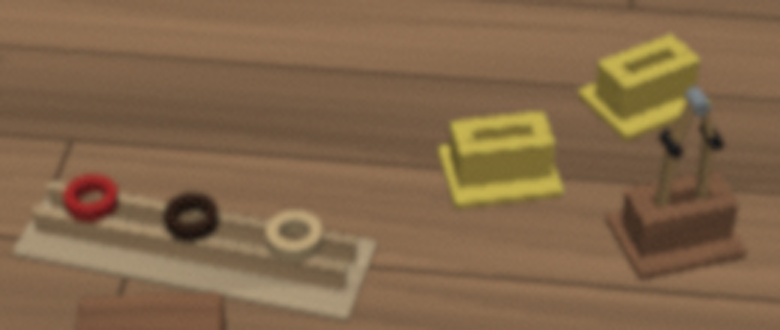

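View pics/c2.png

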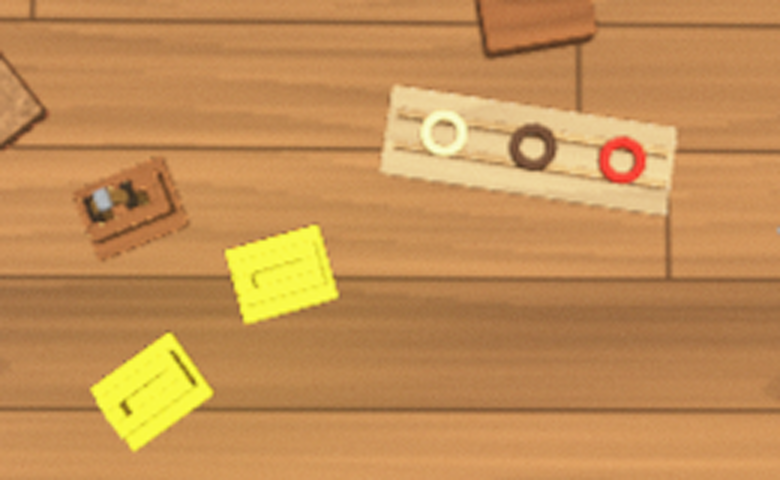

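```bash
cat > h.py <<'E'
import numpy as np, cv2
from scipy.spatial.transform import Rotation as R
from station import robot, fingers, vision, workorder, recognise
def cam(name):
    c=vision.calibration(name); K=c["mtx"]
    d=np.asarray(c.get("dist",np.zeros(5)),float)
    if "extrinsics" in c: T=c["extrinsics"]
    else:
        W=np.eye(4); W[:3,:3]=R.from_euler("xyz",robot.current_eef_rot(),degrees=True).as_matrix(); W[:3,3]=robot.current_tool_pos()
        T=np.linalg.inv(W@c["T_tool_cam"])
    return K,T
def ray(c,uv):
    K,T=c; x=(uv[0]-K[0,2])/K[0,0]; y=(uv[1]-K[1,2])/K[1,1]
    d=T[:3,:3].T@np.array([x,-y,-1.]); o=-T[:3,:3].T@T[:3,3]
    return o,d/np.linalg.norm(d)
def at_z(c,uv,z):
    o,d=ray(c,uv); return o+d*(z-o[2])/d[2]
def tri(obs):
    A=np.zeros((3,3)); b=np.zeros(3)
    for c,uv in obs:
        o,d=ray(c,uv); P=np.eye(3)-np.outer(d,d); A+=P; b+=P@o
    p=np.linalg.solve(A,b)
    r=[np.linalg.norm((np.eye(3)-np.outer(ray(c,uv)[1],ray(c,uv)[1]))@(p-ray(c,uv)[0])) for c,uv in obs]
    return p,max(r)
def proj(c,p):
    K,T=c; q=T[:3,:3]@p+T[:3,3]; return np.array([K[0,0]*q[0]/-q[2]+K[0,2], K[1,1]*-q[1]/-q[2]+K[1,2]])
E
python3 - <<'E'
from h import *
np.set_printoptions(precision=4,suppress=True)
S,T=cam("scene"),cam("top")
s=lambda u,v:(200+u/3,180+v/3); t=lambda u,v:(180+u/3,190+v/3)
for n,a,b in [("red",s(91,197),t(623,160)),("brown",s(190,217),t(533,148)),("pale",s(294,233),t(444,133)),
  ("hinge",s(697,100),t(103,201)),("gripmid",s(692,140),t(128,195)),("stand(top)",s(680,200),t(128,205))]:
    print(n,*tri([(S,a),(T,b)]), at_z(T,b,.04))
E
```

```text
red [ 0.5186 -0.204   0.0408] 0.0023575712895767087 [ 0.5191 -0.2065  0.04  ]
brown [ 0.5303 -0.117   0.0382] 0.0013106133772241692 [ 0.5303 -0.1182  0.04  ]
pale [ 0.5439 -0.029   0.0429] 0.0018136567963082824 [ 0.5445 -0.0309  0.04  ]
hinge [0.4695 0.2796 0.149 ] 0.0017347495599137964 [0.4759 0.2991 0.04  ]
gripmid [0.4772 0.2721 0.1133] 0.00976145887463548 [0.4818 0.2752 0.04  ]
stand(top) [0.4718 0.2776 0.0451] 0.00350041660951453 [0.4722 0.2749 0.04  ]
```

```bash
cat >> h.py <<'E'
def shot(fn):
    c=cam("wrist"); im=vision.grab_frame("wrist"); cv2.imwrite(fn+".png",im[:,:,::-1]); np.savez(fn+".npz",K=c[0],T=c[1]); return c,im
def load(fn):
    z=np.load(fn+".npz"); return z["K"],z["T"]
E
python3 - <<'E'
from h import *
for i,(p,y) in enumerate([((.47,-.15,.24),-8),((.55,-.19,.24),-8),((.43,.25,.30),17),((.50,.31,.30),17)]):
    robot.move_to(p,[180,0,y]); shot(f"pics/w{i}")
    for l in (("red_ring","rack") if i<2 else ("tongs","tongs_grip","stand")):
        print(i,l,[(round(d["p"],2),[round(float(v),1) for v in d["rect"]]) for d in recognise(l,"wrist")])
    print(robot.current_time_s(),robot.current_tool_pos(),robot.current_joint_positions())
E
```

```text
0 red_ring [(0.9, [380.1, 141.8, 55.4, 57.1])]
0 rack [(0.6, [277.2, 140.2, 320.3, 99.3]), (0.36, [618.9, 24.2, 42.2, 44.9])]
2.7583 [ 0.46970018 -0.15126055  0.23993907] [ 31.38010463  12.51389285 -18.574684    95.38242649   4.1660996
  72.78607328 -86.14919923]
1 red_ring [(0.75, [344.9, 238.8, 49.8, 52.3]), (0.5, [593.5, 113.6, 87.1, 99.4]), (0.29, [150.5, 237.6, 54.2, 51.8])]
1 rack [(0.93, [251.7, 228.0, 303.7, 88.0])]
3.3583 [ 0.54930523 -0.18949649  0.24016693] [ 29.90009688  22.87374878 -17.81473924  81.6955933    7.01433309
  76.55027747 -86.21519966]
2 tongs [(0.78, [306.5, 153.5, 61.6, 37.8])]
2 tongs_grip [(0.59, [306.6, 154.1, 59.8, 39.9]), (0.39, [585.1, 170.4, 109.6, 134.2])]
2 stand [(0.97, [308.3, 145.4, 95.2, 78.3]), (0.91, [420.6, 237.8, 91.8, 63.8]), (0.76, [288.7, 298.0, 93.8, 81.7])]
5.2417 [0.43076223 0.24890831 0.29972268] [   2.64940262   14.43812653  -43.07720482   87.73508553    9.90882245
   81.76720685 -114.09356413]
3 tongs [(0.92, [352.1, 250.3, 59.0, 53.6])]
3 tongs_grip [(0.92, [353.6, 252.1, 56.5, 58.4])]
3 stand [(0.73, [320.0, 358.6, 91.3, 81.0]), (0.72, [344.8, 221.8, 88.9, 68.9]), (0.63, [449.8, 306.8, 93.7, 64.7]), (0.61, [369.9, 244.1, 17.1, 48.8])]
5.9 [0.4996522  0.3093161  0.30057932] [  -6.00647428   26.52443088  -42.81176528   73.35672394   17.75680017
   86.68838933 -119.74432827]
```

```bash
python3 - <<'E'
import cv2,numpy as np
f=lambda i,y,x,h,w,s:cv2.resize(cv2.imread(f"pics/w{i}.png")[y:y+h,x:x+w],None,fx=s,fy=s,interpolation=2)
cv2.imwrite("pics/r.png",np.vstack([f(0,80,100,120,350,2.25),f(1,170,70,120,350,2.25)]))
cv2.imwrite("pics/t.png",np.hstack([f(2,90,240,150,130,3),f(3,180,280,150,130,3)]))
E
```

```text
(no output)
```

View pics/r.png

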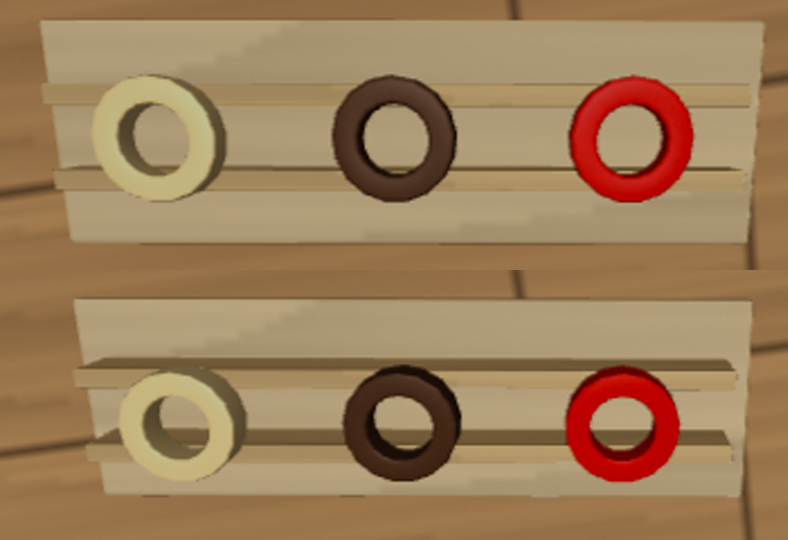

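View pics/t.png

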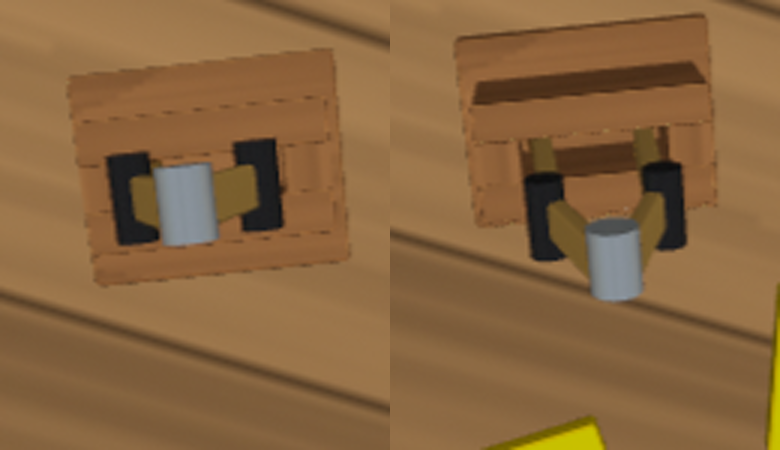

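View pics/w3.png

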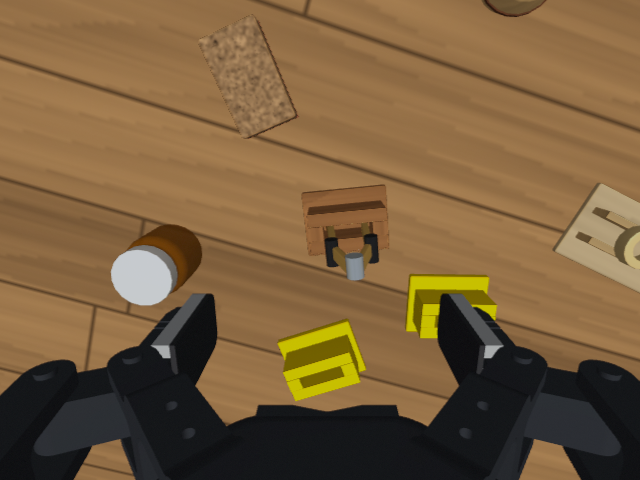

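```bash
python3 - <<'E'
from h import *
np.set_printoptions(precision=4,suppress=True)
c=[load(f"pics/w{i}") for i in range(4)]
L,_l=tri([(c[2],(284,156.3)),(c[3],(331.7,252.3))]); Rr,_r=tri([(c[2],(326,151.7)),(c[3],(371.3,248.7))])
H=tri([(c[2],(302.3,158)),(c[3],(354.7,266.7))])
print("grips",L,_l,Rr,_r,"mid",(L+Rr)/2,"dist",np.linalg.norm(L-Rr),"yaw",np.degrees(np.arctan2(*(L-Rr)[[1,0]]))-90); print("hinge",H)
# stand foot corners w2 (z~?) top far/near edges
rc=[]
for i in (0,1):
    im=cv2.cvtColor(cv2.imread(f"pics/w{i}.png"),cv2.COLOR_BGR2HSV)
    m=((im[...,0]<6)|(im[...,0]>174))&(im[...,1]>170)
    n,lab,st,ce=cv2.connectedComponentsWithStats(m.astype(np.uint8))
    k=min(range(1,n),key=lambda j:np.hypot(*(ce[j]-([380,142],[345,239])[i]))-st[j,4]*.1)
    pts=np.argwhere(lab==k)[:,::-1].astype(np.float32); e=cv2.fitEllipse(cv2.convexHull(pts)); print(i,st[k],e); rc.append(e[0])
print("red",tri([(c[0],rc[0]),(c[1],rc[1])]),at_z(c[0],rc[0],.04),at_z(c[1],rc[1],.04))
# other rings by eye (outer silhouettes) and rail lines
g=lambda i,u,v:(100+u/2.25,80+v/2.25) if i==0 else (70+u/2.25,170+(v-270)/2.25)
for n,a,b in [("brown",(394,138),(402,423)),("pale",(158,138),(182,424)),("red",(631,138),(622,424))]:
    print(n,tri([(c[0],g(0,*a)),(c[1],g(1,*b))]))
# rails tops at z .032: w0: far rail top edges y; endpoints
for i,ps in ((0,[(43,86),(750,88),(55,189),(742,187)]),(1,[(75,372),(737,374),(88,448),(732,448)])):
    q=[at_z(c[i],g(i,*p),.032) for p in ps]; print(i,*q)
    for a,b in ((0,1),(2,3)): d=q[a]-q[b]; print("yaw",np.degrees(np.arctan2(d[1],d[0]))-90, np.linalg.norm(d))
E
```

```text
grips [0.4651 0.2951 0.1111] 6.283067449191007e-05 [0.4788 0.2629 0.1121] 1.938995542383279e-05 mid [0.472  0.279  0.1116] dist 0.03501729861403702 yaw 23.066120295280186
hinge (array([0.4721, 0.2788, 0.1507]), np.float64(9.631469917208877e-05))
0 [ 353  114   55   56 1659] ((380.1674499511719, 141.51763916015625), (54.117130279541016, 56.010189056396484), 28.708635330200195)
1 [ 322  213   50   51 1493] ((345.98455810546875, 238.3682098388672), (50.13063049316406, 51.29420852661133), 169.357421875)
red (array([ 0.5203, -0.2036,  0.043 ]), np.float64(0.00013656057157107238)) [ 0.52   -0.2041  0.04  ] [ 0.5194 -0.2035  0.04  ]
brown (array([ 0.5327, -0.1164,  0.0421]), np.float64(0.00013039730846963377))
pale (array([ 0.5452, -0.0298,  0.0441]), np.float64(0.00015819861958086396))
red (array([ 0.5204, -0.2039,  0.0435]), np.float64(1.402603533752079e-05))
0 [0.5703 0.0136 0.032 ] [ 0.5317 -0.252   0.032 ] [0.5322 0.0203 0.032 ] [ 0.4949 -0.2466  0.032 ]
yaw -8.262622331119147 0.2684770034052559
yaw -7.94263836866827 0.26950451024524275
1 [0.5699 0.0137 0.032 ] [ 0.5314 -0.253   0.032 ] [0.5376 0.0183 0.032 ] [ 0.5    -0.2481  0.032 ]
yaw -8.218318613072285 0.26941377999710914
yaw -8.031594186908492 0.268991985545878
```

```bash
python3 - <<'E'
from h import *
o=[180,0,23]
robot.move_to((.472,.279,.20),o)
fingers.gripper_to(.75,20)
robot.line_to((.472,.279,.109),o,velocity=.12,f_stop=8)
print(robot.current_tool_pos(),robot.current_contact_force(),robot.current_time_s())
print(fingers.gripper_to(.5235,20),robot.current_finger_gap(),robot.current_contact_force(),robot.current_time_s())
shot("pics/g0"); im=vision.grab_frame("scene"); cv2.imwrite("pics/g0s.png",cv2.resize(im[180:290,360:490,::-1],None,fx=5,fy=5,interpolation=2))
E
```

```text
[0.47246275 0.27957407 0.10973225] [ 1.04868547  0.09351479 -0.37793407] 7.6667
False 0.5266188785529456 [-0.07520388  0.37287975  3.9549823 ] 7.9917
```

View pics/g0.png

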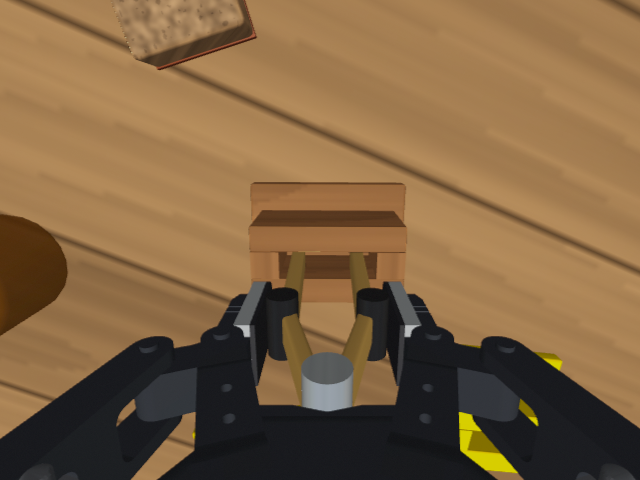

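View pics/g0s.png

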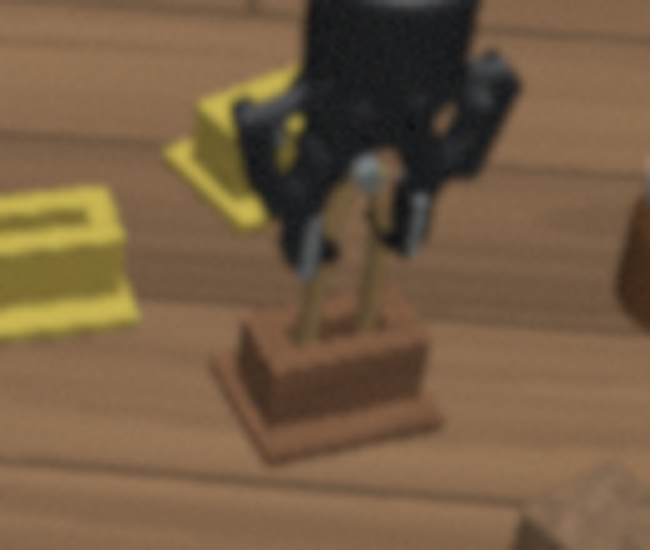

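```bash
python3 - <<'E'
from h import *
robot.line_to((.472,.279,.135),velocity=.06)
print(robot.current_finger_gap(),robot.current_contact_force(),robot.current_time_s())
shot("pics/g1")
E
```

```text
0.5248525203620127 [-0.60997286 -0.19935005 -0.37604645] 8.675
```

View pics/g1.png

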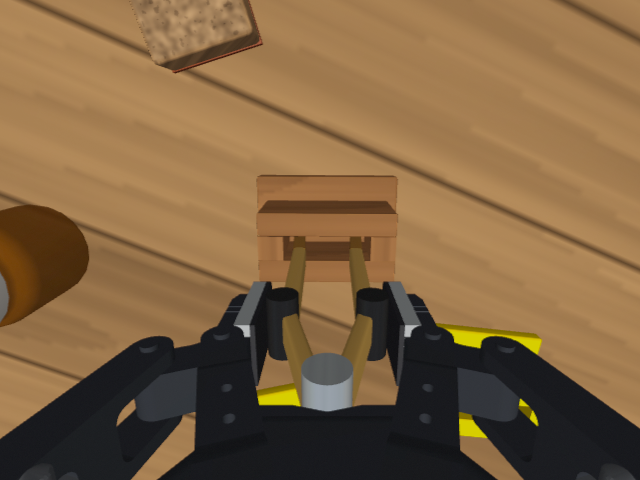

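```bash
python3 - <<'E'
from h import *
robot.line_to((.472,.279,.21),velocity=.1)
d=np.array([.141,.990]); ring=np.array([.5200,-.2038]); p=ring-.018*d
robot.line_to((*p,.21),[180,0,-8.1],velocity=.18)
robot.line_to((*p,.18),velocity=.1)
print(robot.current_tool_pos(),robot.current_eef_rot(),robot.current_finger_gap(),robot.current_contact_force(),robot.current_time_s())
shot("pics/h0")
for n in("scene","top"):
    im=vision.grab_frame(n); cv2.imwrite(f"pics/h0{n}f.png",im[:,:,::-1])
cv2.imwrite("pics/h0s.png",cv2.resize(cv2.imread("pics/h0scenef.png")[160:290,190:340],None,fx=5,fy=4.5,interpolation=2))
E
```

```text
[ 0.51730672 -0.2214411   0.17977236] [-1.79982261e+02  3.99578503e-02 -8.08691645e+00] 0.5249726438496926 [ 0.28186484 -0.0167255  -0.5317939 ] 13.0167
```

View pics/h0.png

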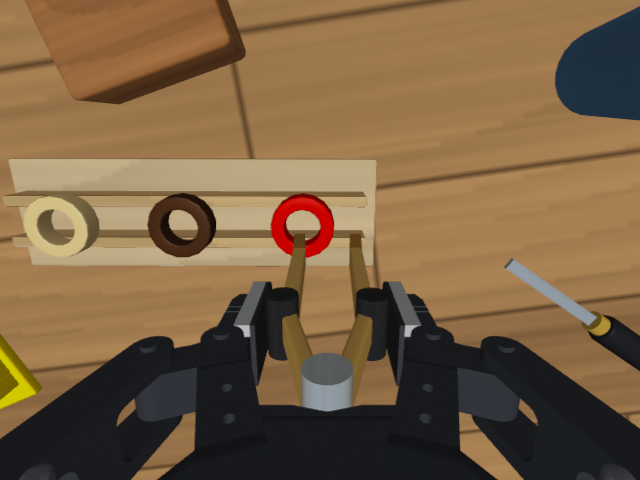

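View pics/h0s.png

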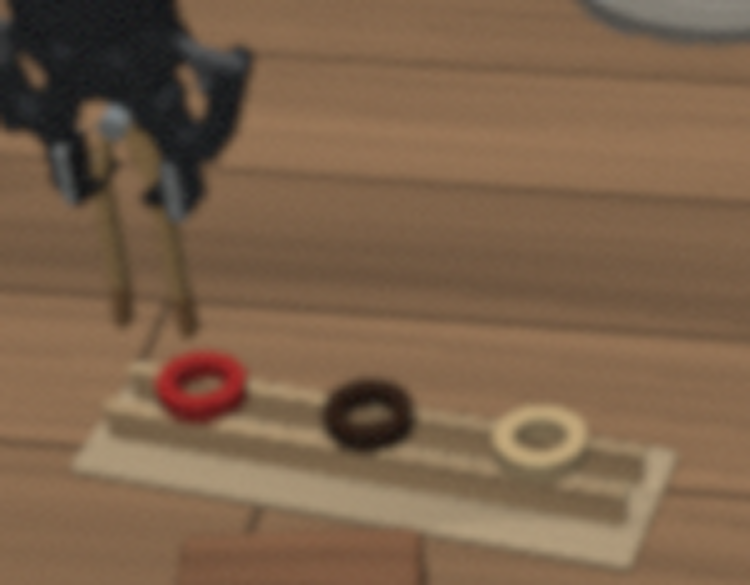

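```bash
python3 - <<'E'
from h import *
np.set_printoptions(precision=4,suppress=True)
c=load("pics/h0"); d=np.array([.141,.990]);n=np.array([.990,-.141])
p=np.array([.5173,-.2214])
for s in(1,-1):
  print("tip ends",[proj(c,np.r_[p+s*d*t+n*u,.080]).round(1) for t in(.0126,.0196) for u in (-.006,.006)])
im=cv2.cvtColor(cv2.imread("pics/h0.png"),cv2.COLOR_BGR2HSV)
m=((im[...,0]<6)|(im[...,0]>174))&(im[...,1]>170); m[:,:260]=0;m[:,345:]=0;m[:190]=0;m[265:]=0
h=cv2.convexHull(np.argwhere(m)[:,::-1].astype(np.float32)); e=cv2.fitEllipse(h); print(e, at_z(c,e[0],.041), proj(c,np.array([.52,-.2038,.041])))
print("dirn",(at_z(c,(5,201),.032)-at_z(c,(365,202),.032)))
a=cv2.imread("pics/h0.png")[180:330,240:400]; cv2.imwrite("pics/h0c.png",cv2.resize(a,None,fx=4,fy=4,interpolation=2))
E
```

```text
tip ends [array([307.5, 250.4]), array([307.3, 232.3]), array([296.5, 250.4]), array([296.1, 232.3])]
tip ends [array([347. , 250.4]), array([347.3, 232.3]), array([358. , 250.4]), array([358.5, 232.3])]
((302.3381652832031, 225.4777374267578), (62.47343444824219, 63.302066802978516), 21.50385856628418) [ 0.5198 -0.2033  0.041 ] [302.9924 225.1739]
dirn [0.0383 0.2654 0.    ]
```

View pics/h0c.png

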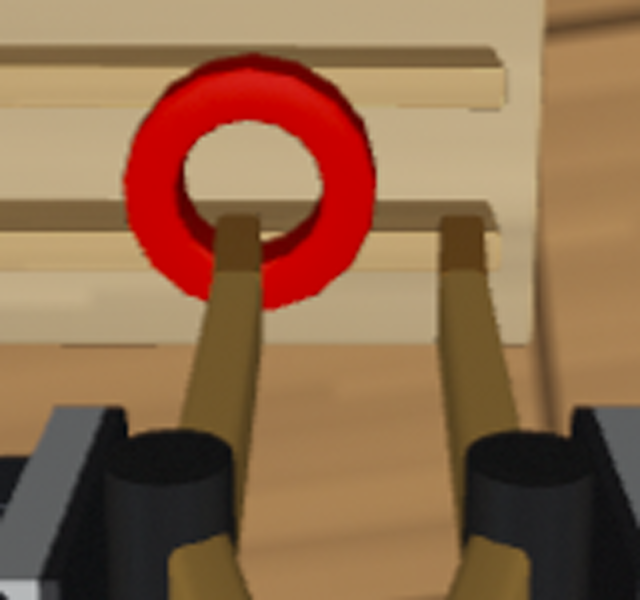

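```bash
python3 - <<'E'
from h import *
d=np.array([.141,.990]); n=np.array([.990,-.141]); ring=np.array([.5199,-.2035]); p=ring-.018*d+.0005*n
print(robot.line_to((*p,.121),velocity=.06,f_stop=4))
print(robot.current_tool_pos(),robot.current_contact_force(),robot.current_time_s())
shot("pics/p0")
print(fingers.gripper_to(.3,35),robot.current_finger_gap(),robot.current_contact_force(),robot.current_time_s())
shot("pics/p1"); im=vision.grab_frame("scene"); cv2.imwrite("pics/p1s.png",cv2.resize(im[160:290,190:340,::-1],None,fx=5,fy=4.5,interpolation=2))
f=lambda i:cv2.resize(cv2.imread(f"pics/p{i}.png")[180:330,240:410],None,fx=2.3,fy=2.3,interpolation=2)
cv2.imwrite("pics/p01.png",np.hstack([f(0),f(1)]))
E
```

```text
False
[ 0.51828464 -0.2215247   0.12148418] [-0.20765296 -0.35232061 -1.03266119] 14.3
False 0.45867409471150955 [-1.04212653 -0.43106563  2.02162911] 14.5667
```

View pics/p01.png

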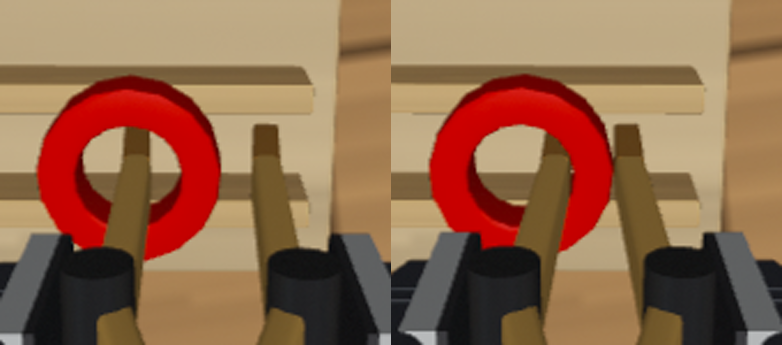

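View pics/p1s.png

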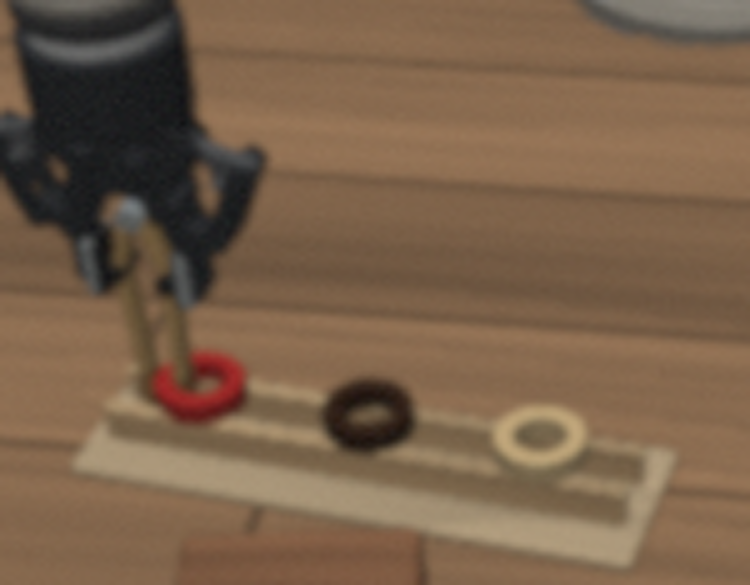

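```bash
python3 - <<'E'
from h import *
robot.pause(.3)
x,y,z=robot.current_tool_pos()
robot.line_to((x,y,.145),velocity=.05)
print(robot.current_finger_gap(),robot.current_contact_force(),robot.current_time_s())
shot("pics/q0")
robot.line_to((x,y,.255),velocity=.06); robot.pause(.5)
print(robot.current_tool_pos(),robot.current_finger_gap(),robot.current_contact_force(),robot.current_time_s())
shot("pics/q1"); im=vision.grab_frame("scene"); cv2.imwrite("pics/q1s.png",cv2.resize(im[130:290,190:340,::-1],None,fx=4.5,fy=3.7,interpolation=2))
f=lambda i:cv2.resize(cv2.imread(f"pics/q{i}.png")[160:330,240:410],None,fx=2.3,fy=2.3,interpolation=2)
cv2.imwrite("pics/q01.png",np.hstack([f(0),f(1)]))
for l in("red_ring",): print(recognise(l,"scene"))
E
```

```text
0.45447328759728073 [ 0.32159859  0.20878256 -1.69059684] 15.6
[ 0.51831023 -0.22153434  0.25500195] 0.45455973704338926 [-0.38082108  0.39463378 -0.89252395] 18.1333
[{'rect': [224.8, 204.6, 18.4, 12.0], 'p': 0.68}]
```

View pics/q01.png

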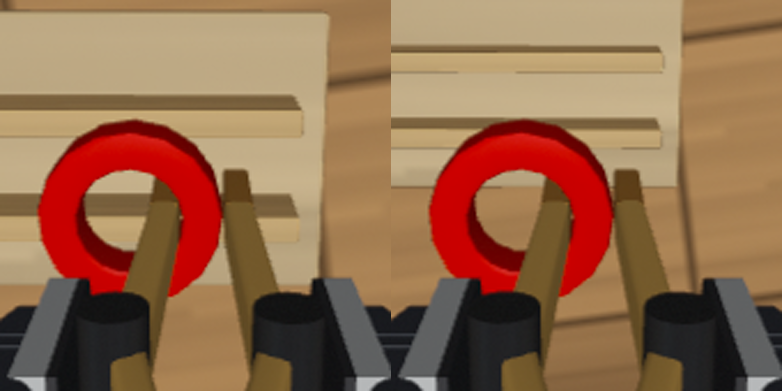

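View pics/q1s.png

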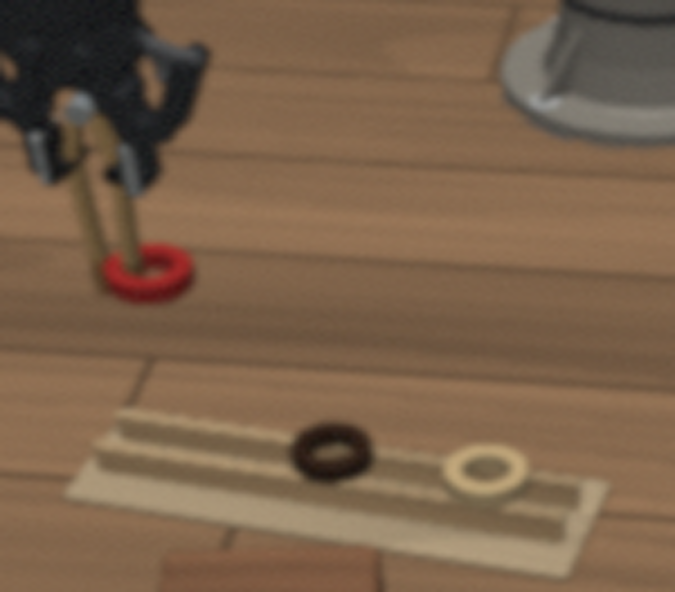

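```bash
python3 - <<'E'
from h import *
robot.pause(.8)
shot("pics/q2"); a,b=cv2.imread("pics/q1.png"),cv2.imread("pics/q2.png")
print("diff",cv2.absdiff(a,b).max(),robot.current_finger_gap(),abs(robot.current_dq()).max(),robot.current_time_s())
im=vision.grab_frame("scene")
S=cam("scene"); print([(l,recognise(l,"scene")[:1]) for l in("red_ring","brown_ring","pale_ring")])
workorder.close_job()
E
```

```text
diff 26 0.4573184377205382 0.10966397501742331 19.1333
[('red_ring', [{'rect': [223.2, 207.1, 19.9, 15.6], 'p': 0.58}]), ('brown_ring', [{'rect': [298.6, 260.4, 21.6, 20.4], 'p': 0.53}]), ('pale_ring', [{'rect': [298.1, 260.1, 26.0, 19.9], 'p': 0.81}])]
the job is handed in; nothing more can be done
```

I handed the job in at about 19 s, with the red ring pinched in the tongs and held about 13 cm above the rack. I took the tongs out of the brown stand by their black grips. One leg went down through the ring's hole and the other just outside it, on the end of the rack away from the brown ring. I then squeezed the grips at 35 N and lifted straight up.

**Last checks**
- **Pinch:** the finger gap held at about 0.455 (39 mm over the grips). The text gives 40 mm for a 10 mm wall, so it is slightly tighter than expected.
- **Stillness:** the wrist pictures show the ring steady between the legs during the lift. I did not view the last picture, but compared with one taken about 0.8 s earlier, pixels differ by at most 26 grey levels out of 255. The joints were nearly at rest, at about 0.1 degrees/s.
- **Other rings:** the brown and pale rings look to be in place in the scene picture.
- **Rest of the table:** I did not check the other objects after the lift.

**What disagreed**
- **Ring recognition:** the final network call for the brown ring returned the pale ring's position, so I relied on the picture for that one.
- **Gripper calls:** both squeezes on the tongs returned False, and I don't know what that value means. The measured gap and the pictures show that they gripped.
- **Tip gap:** before the pinch, the tips looked about 28 mm apart, while I expected about 25 mm. This left enough clearance in the hole.

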